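Make up an engine-assembly kit tray

ROBOT

A 7-joint arm with a two-finger parallel gripper is mounted at the origin on the work surface. World frame = base frame: x ahead of the robot, y to its left, z up, the work surface at z = 0. Lengths are in m, angles in rad, forces in N, time in s.
With the tool pointing down it reaches from about 0.425 to 0.925 m from the base axis. Payload 6.8 kg.
Tool frame: the origin (TCP) lies midway between the tips of the shut fingers; the grasp point (between the pads) lies 19 mm behind it; z points along the fingers, y is the line along which they close (so a half turn about z gives the same grasp; the last joint's range is limited). The gripper opens to 88 mm and grips with 3 to 60 N. Pads are 20 mm wide; open, the fingers measure 115 mm over their backs; the gripper's body (75 mm by 178 mm) begins 61 mm behind the grasp point.
Start: joints at [-1.445, 0.477, 0.022, 1.555, -0.011, 1.109, -0.083], TCP at [0.156, 0.657, 0.223] pointing down, gripper open.
Joint ranges: [-2.96, 2.96], [-0.34, 2.1], [-1.41, 1.46], [0.24, 2.44], [-1.37, 4.51], [0.17, 1.92], [-2.96, 2.96]. Speed limits (rad/s): [2.39, 2.39, 3.14, 3.14, 3.14, 3.14, 3.14].

INTERFACE

Orientations are given as a rotation vector (axis times angle).
In Python, from workcell import bot gives the robot as it stands. The module is installed in compiled form; this text tells all that it offers.
- The arm moves only by the tool send_rows, never from a script. Its argument "targets" is a list of rows, each a list of 3 entries, a list of its own where there are three numbers: the turn, a rotation vector about the tool's x, y, z in degrees, then the shift along the tool's x, y, z in mm, then the closure, from 0 (fully open) to 1 (shut). A call has 1 to 10 rows; each row shifts and turns the commanded pose from where the row before left it, along the tool's axes as they then stand; what a row does not reach is not made up. A row lasts 1/10 s, in which the tool goes at most 50 mm and 8.59 degrees, less where a joint would pass 70% of its speed; a pose out of reach is approached as far as the arm can. A call is refused whole if a number of a shift passes 50 or a number of a turn 8.59, either way. A call with a gripper value outside its range is refused whole. The fingers move at their own pace and stop on an object; the grip force is fixed at half the most. Time passes only in rows, so rows that do not move let the fingers close. It gives the time, the measured TCP pose, the force, the opening and the grip force at its end, in the units of the state.
- bot.observe(): the state, without advancing time (a new reading comes with each control period).
- bot.snapshot(name): name is "scene" or "side" or "wrist"; returns a dict with "pixels" (384x512x3 uint8, red, green, blue), "range_z" (384x512 float32, m along the optical axis (not along the pixel's ray), 0 where there is no reading), "K" (3x3 intrinsics, pixels), "extrinsics" (4x4, takes a point from world to camera coordinates). Camera axes: x right, y down, z forward; pixel columns grow to the right and rows downward; lengths in m; the calibration is good to about 2 mm. The wrist camera is an equidistant fisheye: a pixel r from the principal point sees the ray r / f radians off the axis. A picture is of the moment at which its call begins.
- bot.job_done(): hands the job in; it is judged then, once.
Trained networks look in a picture, given as the dict that the camera call returned (one of the last four; its "shot" number tells which), for a name from the list of things; names that differ only in an ending like _2 or _b are one class to them, and where a whole thing is asked for, a point or a joint stands for the part that bears it (a point fixed in the world has none). Each returns a list of dicts, best first, with "p" (0 to 1); they miss things now and then, are a little off and sometimes report something else, mostly with a low value. They report only what shows in the picture. A call takes as long as a camera call. They do not tell look-alikes from the thing itself.
- bot.find_in(picture, thing): "point" ([x, y, z] in m, in world coordinates, good to about 4 mm: the middle of the surface that is visible of it).
- bot.spot_point(picture, thing): "point" ([x, y, z] in m, in world coordinates, good to about 4 mm: a listed point, or the origin of a listed thing).
The state is a dict: "time_s": time; "joints": joint angles; "qvel": joint speeds; "joint_efforts": joint torques, N m; "tcp_pos": TCP position; "tool_rot": TCP orientation; "contact_force": force on the tool from outside, world axes, zero at the start; "ft_torque": the same for the moment, N m; "gripper_width": finger opening in m; "grip_force": force on a finger pad.
Only numpy, scipy, OpenCV 4.12 (cv2) and the standard library are available. Lean on these libraries where they do the work, as an engineer would, in place of code of your own. Each camera call takes 0.05 s, during which the arm holds its last target. There are 200 camera calls.

TASK

Make up the kit for one engine in the steel tray: set the sealed ball bearing inside the low round wall, the two-step gear over the single post with its larger step down, the shift drum upright between the four pins and the piston pin upright in the tube, each seated flat on its nest. Set the parts down, do not drop or throw them in. The plain spacer ring and the single gear look alike but are not in this kit: leave them lying where they are on the bench.

Things in the scene. Friction and masses are not known exactly. Their poses are not given: they have to be found in the camera images.
- bearing: Belongs to the kit. Sealed ball bearing lying flat: steel outer and inner race with a flat black rubber seal between them; outer diameter 52 mm, bore 25 mm, 15 mm thick, about 130 g. Origin: centre of the underside, z is its axis (up).
- cluster_gear: Belongs to the kit. Two-step gear of steel lying flat, the larger step below: lower toothed step 56 mm across and 13 mm thick, upper toothed step 40 mm across and 13 mm thick on top of it (26 mm in all), a 26 mm plain bore right through, about 260 g. It can be gripped by the upper step. Origin: centre of the underside, z is its axis (up).
- shift_drum: Belongs to the kit. Gear-shift drum standing upright: bright metal cylinder 44 mm in diameter and 66 mm tall with three dark zigzag cam tracks round it, on top a five-lobed star wheel 37 mm across and 10 mm thick with a bolt head (80 mm in all), about 300 g. Origin: centre of the underside, z is its axis (up).
- piston_pin: Belongs to the kit. Piston pin standing upright: plain steel tube 22 mm in outer diameter, 13 mm bore, 60 mm tall, about 110 g. Origin: centre of the underside, z is its axis (up).
- spacer_ring: Look-alike of the bearing, not part of this kit: plain steel ring lying flat, one piece with a wide open hole and no seal; outer diameter 52 mm, hole 36 mm, 15 mm thick. Origin: centre of the underside, z up.
- single_gear: Look-alike of the two-step gear, not part of this kit: plain flat steel gear with one row of teeth only, 56 mm across, 13 mm thick, with a wider bore of 33 mm. Origin: centre of the underside, z up.
- nest_ring: Nest for the ball bearing. White plastic pad 90 mm square, flat top 8 mm above its underside (11 mm above the bench), fixed in the tray. Origin: centre of its underside, z up, x and y along its sides. On it, in black: a low round wall, 66 mm inside and 78 mm outside diameter, 5 mm high; the bearing lies flat on the pad inside it.
- nest_post: Nest for the two-step gear. White plastic pad 90 mm square, flat top 8 mm above its underside (11 mm above the bench), fixed in the tray. Origin: centre of its underside, z up, x and y along its sides. On it, in black: one upright post at the centre, 14 mm thick at its foot, tapering to 8 mm at its tip 22 mm above the pad's top; the gear goes over it, larger step down, flat on the pad.
- nest_pins: Nest for the shift drum. White plastic pad 90 mm square, flat top 8 mm above its underside (11 mm above the bench), fixed in the tray. Origin: centre of its underside, z up, x and y along its sides. On it, in black: four upright pins 8 mm thick, 24 mm high above the pad's top, at the corners of a 45 mm square about the centre; the drum stands between them with 6 mm to spare all round.
- nest_tube: Nest for the piston pin. White plastic pad 90 mm square, flat top 8 mm above its underside (11 mm above the bench), fixed in the tray. Origin: centre of its underside, z up, x and y along its sides. On it, in black: one upright tube, 34 mm inside and 42 mm outside diameter, 16 mm high above the pad's top. Nests fill the tray two by two, 94 mm apart; rim 12 mm, end handles 41 mm above the bench.
There are look-alikes about, which are no part of the job. Leave any green or orange look-alike of the cluster_gear alone. Several things have the shape of the piston_pin; the one meant has the colours described above.

How it is judged:
By the outcome, as a careful person would: the job done as asked, in the order asked, and still so for the second after the job is handed in, with the robot touching nothing.
It also fails if it takes over 112 s, if anything falls off the work surface, if the arm or the gripper's body presses on something with over 40 N, if the wrist force passes 120 N, or if a joint passes its speed limit or range.

## Working session

There is one attempt and no reset: what is moved stays moved. The work goes in short steps, Python scripts to look and compute and a tool call to move; the robot and the scene stay as the last step left them, time stands still between calls to the robot, and variables do not carry over. Pictures are saved under pics/ and viewed, at most 14 in all, crops included, and the job is handed in when it is done.

Besides the shell and the picture viewer there is one more tool, called after "Emit:" by a JSON object that holds its "fn" and its "kwargs". send_rows: Moves the arm, as the interface text tells. Its arguments: {"type":"object","properties":{"targets":{"type":"array","items":{"type":"array"}}},"required":["targets"]}

```bash
mkdir -p pics; cat > h.py <<'E'
import numpy as np,cv2
from workcell import bot
from scipy.spatial.transform import Rotation as R
def cloud(s):
    K=s["K"];z=s["range_z"];v,u=np.indices(z.shape)
    T=np.linalg.inv(s["extrinsics"])
    P=np.stack([(u-K[0,2])/K[0,0]*z,(v-K[1,2])/K[1,1]*z,z],-1)
    return P@T[:3,:3].T+T[:3,3]
def save(s,n,sc=1.5):
    cv2.imwrite(f"pics/{n}.png",cv2.resize(s["pixels"][:,:,::-1],None,fx=sc,fy=sc,interpolation=cv2.INTER_CUBIC))
E
python3 - <<'E'
from h import *
o=bot.observe();print({k:np.round(v,3).tolist() for k,v in o.items()})
print(R.from_rotvec(o["tool_rot"]).as_matrix().round(3))
for n in("scene","side"):
    s=bot.snapshot(n);save(s,n+"1");print(n,s["K"].round(1).tolist(),np.linalg.inv(s["extrinsics"]).round(3).tolist())
    for t in "bearing cluster_gear shift_drum piston_pin nest_ring nest_post nest_pins nest_tube spacer_ring single_gear".split():
        print(t,[(round(d["p"],2),np.round(d["point"],3).tolist()) for d in bot.spot_point(s,t)[:5]])
E
```

```text
{'time_s': 0.0, 'joints': [-1.445, 0.478, 0.022, 1.556, -0.011, 1.109, -0.083], 'qvel': [-0.001, -0.001, -0.0, 0.001, 0.001, -0.0, -0.001], 'joint_efforts': [-0.001, -58.285, 1.534, -27.26, -0.054, 0.017, 0.0], 'tcp_pos': [0.156, 0.656, 0.222], 'tool_rot': [-0.366, -3.12, 0.003], 'contact_force': [-0.208, -0.242, 0.422], 'ft_torque': [-0.062, -0.046, -0.018], 'grip_force': 0.0, 'gripper_width': 0.088}
[[-0.973  0.232 -0.   ]
 [ 0.232  0.973 -0.002]
 [-0.    -0.002 -1.   ]]
scene [[470.0, 0.0, 250.7], [0.0, 470.0, 196.3], [0.0, 0.0, 1.0]] [[-0.661, 0.479, -0.578, 1.2], [0.75, 0.441, -0.493, 0.575], [0.019, -0.759, -0.651, 0.772], [0.0, 0.0, 0.0, 1.0]]
bearing [(0.48, [0.524, -0.382, -0.005])]
cluster_gear [(0.74, [0.56, 0.115, 0.003]), (0.71, [0.669, -0.006, 0.002]), (0.67, [0.571, 0.006, 0.004]), (0.47, [0.58, -0.128, -0.003])]
shift_drum [(0.95, [0.454, 0.011, -0.0])]
piston_pin [(0.71, [0.456, -0.138, 0.0]), (0.66, [0.417, -0.087, -0.001]), (0.51, [0.394, -0.131, 0.002])]
nest_ring [(0.63, [0.599, 0.241, 0.003])]
nest_post [(0.94, [0.505, 0.236, 0.004]), (0.57, [0.573, 0.007, 0.003
[... 305 characters left out ...]
[-0.229, -0.609, 0.759, -0.665], [0.017, -0.782, -0.623, 0.612], [0.0, 0.0, 0.0, 1.0]]
bearing [(0.93, [0.521, -0.383, 0.005])]
cluster_gear [(0.94, [0.671, -0.001, -0.001]), (0.88, [0.572, 0.005, -0.0]), (0.54, [0.561, 0.116, 0.001])]
shift_drum [(0.86, [0.452, 0.009, 0.005]), (0.21, [0.501, 0.24, 0.006])]
piston_pin [(0.61, [0.415, -0.086, 0.002]), (0.52, [0.461, -0.135, 0.002])]
nest_ring [(0.95, [0.594, 0.246, 0.004])]
nest_post [(0.87, [0.502, 0.241, 0.005])]
nest_pins [(0.83, [0.59, 0.335, 0.003]), (0.33, [0.495, 0.328, 0.004])]
nest_tube [(0.73, [0.494, 0.33, 0.002])]
spacer_ring [(0.66, [0.475, -0.239, -0.0])]
single_gear [(0.82, [0.574, -0.128, -0.0]), (0.67, [0.594, 0.244, 0.004])]
```

View pics/scene1.png

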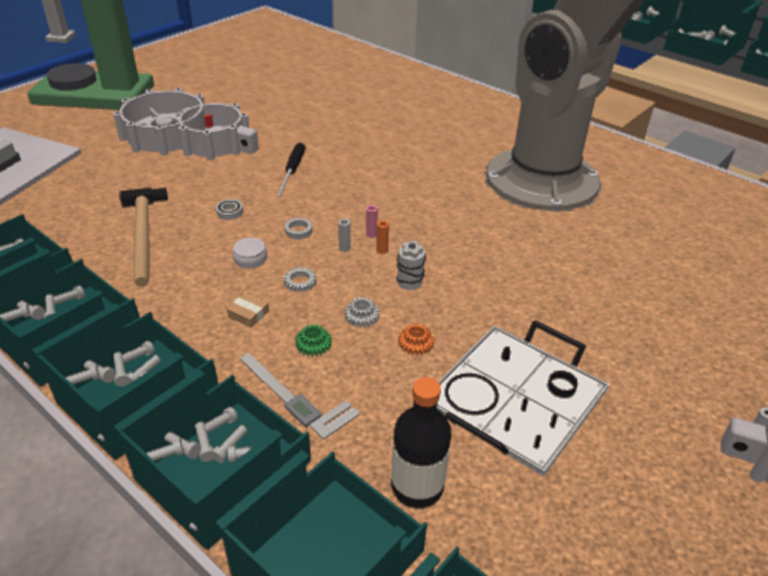

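View pics/side1.png

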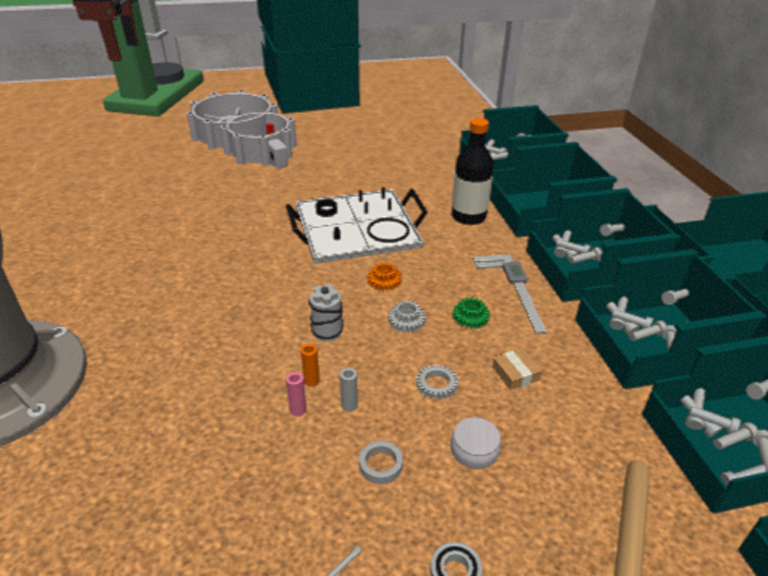

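The steel gear is at (362,310) in the scene view, the grey pin at (344,235), the drum at (411,265) and the bearing at (229,208), which is the one with the black seal. The look-alikes are the ring at (298,227), the gear at (299,279), the green and orange gears, and the pink and orange pins. Next I'll refine these positions from depth.

```bash
cat >> h.py <<'E'
def top(P,c,r,zlo,zhi):
    m=(np.hypot(P[...,0]-c[0],P[...,1]-c[1])<r)&(P[...,2]>zlo)&(P[...,2]<zhi)
    q=P[m]
    if len(q)<10: return None
    (x,y),rad=cv2.minEnclosingCircle((q[:,:2]*1000).astype(np.float32))
    return len(q),np.round([x,y,rad,*(np.median(q,0)*1000)],1).tolist()
E
python3 - <<'E'
from h import *
L=dict(bearing=(.522,-.382,.045,.012,.03),gear=(.572,.006,.045,.021,.04),gearlow=(.572,.006,.045,.009,.04),drum=(.453,.010,.045,.06,.1),drumbody=(.453,.010,.045,.01,.062),pin=(.458,-.136,.03,.02,.08),wall=(.596,.244,.046,.0135,.03),post=(.503,.239,.03,.014,.05),pins=(.59,.337,.044,.0145,.05),tube=(.496,.331,.035,.015,.05))
for n in("scene","side"):
    s=bot.snapshot(n);P=cloud(s)
    for k,(x,y,r,a,b) in L.items(): print(n,k,top(P,(x,y),r,a,b))
    m=(P[...,2]>.06)&(P[...,0]>.5)&(P[...,0]<.85)&(P[...,1]>.1)&(P[...,1]<.5)&(P[...,2]<.4);q=P[m]
    print("bottle",len(q),q.min(0).round(3),q.max(0).round(3),np.median(q,0).round(3))
    m=(P[...,2]>.025)&(P[...,2]<.06)&(P[...,0]>.38)&(P[...,0]<.72)&(P[...,1]>.18)&(P[...,1]<.42);q=P[m]
    for lo,hi in((.38,.45),(.64,.72)):
        h=q[(q[:,0]>lo)&(q[:,0]<hi)];print("handle",len(h),h.min(0).round(3),h.max(0).round(3)) if len(h) else 0
E
```

```text
scene bearing (118, [524.6, -379.3, 28.1, 525.4, -378.8, 14.1])
scene gear (102, [570.9, 8.2, 21.5, 572.8, 9.4, 24.1])
scene gearlow (280, [573.7, 9.4, 28.2, 577.4, 13.5, 16.0])
scene drum (192, [454.4, 12.5, 21.8, 459.4, 15.4, 71.7])
scene drumbody (299, [454.0, 11.6, 24.1, 468.3, 24.1, 37.6])
scene pin (126, [460.0, -134.2, 13.3, 464.5, -132.0, 45.0])
scene wall (211, [596.3, 246.4, 43.1, 601.6, 242.9, 15.2])
scene post (46, [500.0, 246.0, 15.1, 507.1, 239.8, 24.9])
scene pins (127, [593.0, 335.6, 37.1, 612.8, 319.1, 26.4])
scene tube (196, [497.8, 334.8, 23.8, 501.9, 332.3, 23.4])
bottle 2028 [0.732 0.146 0.06 ] [0.849 0.384 0.192] [0.778 0.289 0.124]
handle 214 [0.426 0.238 0.025] [0.445 0.327 0.042]
handle 231 [0.654 0.25  0.025] [0.673 0.337 0.043]
side bearing (463, [521.3, -378.8, 25.9, 525.6, -370.7, 15.9])
side gear (141, [569.2, 8.6, 21.5, 568.1, 6.3, 26.3])
side gearlow (348, [568.8, 7.8, 27.9, 567.5, -0.2, 17.6])
side drum (300, [447.4, 8.9, 22.9, 446.8, 1.5, 71.7])
side drumbody (407, [448.6, 8.8, 24.2, 446.4, -7.6, 36.0])
side pin (248, [455.8, -138.4, 11.5, 454.4, -144.3, 49.2])
side wall (243, [596.3, 244.3, 45.7, 596.5, 244.3, 15.5])
side post (72, [504.1, 238.8, 28.8, 500.3, 233.9, 16.7])
side pins (85, [586.3, 332.9, 41.4, 596.6, 317.0, 24.7])
side tube (139, [490.4, 335.4, 27.1, 495.7, 325.2, 24.0])
bottle 1046 [0.724 0.143 0.06 ] [0.849 0.385 0.194] [0.752 0.258 0.116]
handle 96 [0.421 0.233 0.026] [0.44  0.322 0.045]
handle 100 [0.647 0.245 0.025] [0.669 0.335 0.044]
```

Emit:
{"fn": "send_rows", "kwargs": {"targets": [[[0, 0, -6.7], [0, -50, 0], 0], [[0, 0, -6.7], [0, -50, 0], 0], [[0, 0, 0], [-30, -40, 0], 0], [[0, 0, 0], [-30, -40, 0], 0], [[0, 0, 0], [-30, -40, 0], 0], [[0, 0, 0], [-30, -40, 0], 0], [[0, 0, 0], [-30, -40, 0], 0], [[0, 0, 0], [-30, -40, 0], 0], [[0, 0, 0], [-30, -40, 0], 0], [[0, 0, 0], [-30, -40, 0], 0]]}}

```text
time_s: 2.2
tcp_pos: [0.38, 0.2367, 0.2231]
tool_rot: [-0.0, 3.141, 0.002]
contact_force: [1.5, 0.7, 0.9]
gripper_width: 0.088
grip_force: 0.0
```

Emit:
{"fn": "send_rows", "kwargs": {"targets": [[[0, 0, 0], [-15, -50, 0], 0], [[0, 0, 0], [-15, -50, 0], 0], [[0, 0, 0], [-15, -50, 0], 0], [[0, 0, 0], [-15, -50, 0], 0], [[0, 0, 0], [-15, -50, 0], 0], [[0, 0, 0], [-15, -50, 0], 0], [[0, 0, 0], [-15, -50, 0], 0], [[0, 0, 0], [-15, -50, 0], 0], [[0, 0, 0], [-15, -50, 0], 0], [[0, 0, 0], [-8, -50, 0], 0]]}}

```text
time_s: 3.2
tcp_pos: [0.5174, -0.2435, 0.2228]
tool_rot: [-0.003, 3.141, -0.0]
contact_force: [0.6, 1.2, 0.7]
gripper_width: 0.0879
grip_force: 0.0
```

Emit:
{"fn": "send_rows", "kwargs": {"targets": [[[0, 0, 0], [0, -50, 0], 0], [[0, 0, 0], [0, -50, 30], 0], [[0, 0, 0], [0, -16, 40], 0], [[0, 0, 0], [0, 0, 0], 0], [[0, 0, 0], [0, 0, 0], 0]]}}

```text
time_s: 3.7
tcp_pos: [0.5159, -0.3505, 0.1566]
tool_rot: [-0.001, -3.14, -0.001]
contact_force: [0.6, 0.9, 1.1]
gripper_width: 0.088
grip_force: 0.0
```

```bash
cat >> h.py <<'E'
def wcloud(s):
    # equidistant fisheye -> world points (range_z along optical axis)
    K=s["K"];z=s["range_z"];v,u=np.indices(z.shape)
    d=np.stack([(u-K[0,2])/K[0,0],(v-K[1,2])/K[1,1]],-1);th=np.linalg.norm(d,axis=-1)+1e-9
    k=np.tan(np.clip(th,0,1.5))/th
    P=np.stack([d[...,0]*k*z,d[...,1]*k*z,z],-1);T=np.linalg.inv(s["extrinsics"])
    return P@T[:3,:3].T+T[:3,3]
def proj(s,p):
    c=s["extrinsics"]@np.r_[p,1];r=np.hypot(c[0],c[1]);th=np.arctan2(r,c[2])
    return s["K"][:2,2]+np.array([s["K"][0,0],s["K"][1,1]])*th*c[:2]/(r+1e-9)
E
python3 - <<'E'
from h import *
s=bot.snapshot("wrist");save(s,"w1");o=bot.observe();print(o["tcp_pos"].round(4) if hasattr(o["tcp_pos"],'round') else o["tcp_pos"],o["tool_rot"])
P=wcloud(s);print(s["K"].round(1).tolist(),np.linalg.inv(s["extrinsics"]).round(3).tolist())
for d in (.03,.045):print(top(P,(.522,-.379),d,.011,.03))
m=(np.hypot(P[...,0]-.522,P[...,1]+.379)<.045)&(P[...,2]>.011)&(P[...,2]<.03)
q=P[m];print(q.min(0).round(4),q.max(0).round(4),proj(s,(.522,-.379,.015)))
print([(d["p"],d["point"]) for d in bot.spot_point(s,"bearing")[:3]])
E
```

```text
[ 0.517  -0.3502  0.1579] [-1.58441867e-03  3.14068739e+00  3.09231584e-04]
[[297.3, 0.0, 259.9], [0.0, 297.3, 189.6], [0.0, 0.0, 1.0]] [[0.001, 0.961, 0.276, 0.441], [1.0, -0.001, 0.001, -0.353], [0.001, 0.276, -0.961, 0.319], [0.0, 0.0, 0.0, 1.0]]
(1369, [523.4, -382.2, 25.8, 522.1, -381.7, 14.3])
(1369, [523.4, -382.2, 25.8, 522.1, -381.7, 14.3])
[ 0.4977 -0.4075  0.011 ] [ 0.5491 -0.3577  0.0173] [234.92035644 184.06418566]
[(0.67, [0.527, -0.3821, -0.004])]
```

Emit:
{"fn": "send_rows", "kwargs": {"targets": [[[0, 0, 0], [-7, -32, 40], 0], [[0, 0, 0], [0, 0, 40], 0], [[0, 0, 0], [0, 0, 40], 0], [[0, 0, 0], [0, 0, 20], 0], [[0, 0, 0], [0, 0, 10], 0], [[0, 0, 0], [0, 0, 0], 0], [[0, 0, 0], [0, 0, 0], 0]]}}

```text
time_s: 4.5
tcp_pos: [0.5245, -0.3821, 0.0102]
tool_rot: [-0.002, 3.139, -0.002]
contact_force: [0.7, -0.2, -0.6]
gripper_width: 0.0876
grip_force: 0.0
```

Emit:
{"fn": "send_rows", "kwargs": {"targets": [[[0, 0, 0], [1, 0, 3], 0], [[0, 0, 0], [0, 0, 0], 0.5], [[0, 0, 0], [0, 0, 0], 0.6], [[0, 0, 0], [0, 0, 0], 0.6], [[0, 0, 0], [0, 0, 0], 0.6], [[0, 0, 0], [0, 0, 0], 0.6], [[0, 0, 0], [0, 0, 0], 0.6]]}}

```text
time_s: 5.2
tcp_pos: [0.522, -0.3816, 0.0053]
tool_rot: [0.0, -3.142, -0.001]
contact_force: [-0.7, 1.3, 0.9]
gripper_width: 0.0511
grip_force: 30.0
```

Emit:
{"fn": "send_rows", "kwargs": {"targets": [[[0, 0, 0], [0, 0, 0], 0.3], [[0, 0, 0], [0, 0, 0], 0.3], [[0, 0, 0], [0, 0, -2.5], 0.3], [[0, 0, 0], [0, 0, 0], 0.3], [[0, 0, 0], [0, 0, 0], 0.6], [[0, 0, 0], [0, 0, 0], 0.6], [[0, 0, 0], [0, 0, 0], 0.6], [[0, 0, 0], [0, 0, 0], 0.6]]}}

```text
time_s: 6.0
tcp_pos: [0.522, -0.3818, 0.0078]
tool_rot: [-0.0, 3.142, 0.0]
contact_force: [-0.1, 0.2, 1.1]
gripper_width: 0.0511
grip_force: 30.0
```

Emit:
{"fn": "send_rows", "kwargs": {"targets": [[[0, 0, 0], [0, 0, -20], 0.6], [[0, 0, 0], [0, 0, -40], 0.6], [[0, 0, 0], [0, 0, -40], 0.6], [[0, 0, 0], [0, 20, -40], 0.6], [[0, 0, 0], [0, 40, -10], 0.6], [[0, 0, 0], [-7, 45, 0], 0.6], [[0, 0, 0], [-7, 45, 0], 0.6], [[0, 0, 0], [-7, 45, 0], 0.6], [[0, 0, 0], [-7, 45, 0], 0.6], [[0, 0, 0], [-7, 45, 0], 0.6]]}}

```text
time_s: 7.0
tcp_pos: [0.5567, -0.0949, 0.1576]
tool_rot: [-0.0, -3.141, -0.0]
contact_force: [0.5, -0.3, -0.9]
gripper_width: 0.0514
grip_force: 30.0
```

Emit:
{"fn": "send_rows", "kwargs": {"targets": [[[0, 0, 0], [-5, 45, 0], 0.6], [[0, 0, 0], [-5, 45, 0], 0.6], [[0, 0, 0], [-5, 45, 0], 0.6], [[0, 0, 0], [-5, 45, 0], 0.6], [[0, 0, 0], [-5, 45, 0], 0.6], [[0, 0, 0], [-5, 45, 0], 0.6], [[0, 0, 0], [-5, 40, 0], 0.6], [[0, 0, 0], [0, 20, 0], 0.6], [[0, 0, 0], [0, 0, 0], 0.6], [[0, 0, 0], [0, 0, 0], 0.6]]}}

```text
time_s: 8.0
tcp_pos: [0.5917, 0.2315, 0.1574]
tool_rot: [-0.001, -3.141, 0.002]
contact_force: [0.9, -1.8, -1.9]
gripper_width: 0.0512
grip_force: 30.0
```

```bash
python3 - <<'E'
from h import *
s=bot.snapshot("wrist");save(s,"w2");o=bot.observe();print(o["tcp_pos"],o["tool_rot"],o["gripper_width"])
P=wcloud(s)
for k,c,r,a,b in(("post",(.503,.240),.03,.018,.05),("pins",(.59,.336),.044,.018,.05),("tube",(.495,.333),.035,.018,.05),("wall",(.596,.245),.046,.0135,.03),("tray",(.548,.288),.15,.005,.0135)):print(k,top(P,c,r,a,b))
E
```

```text
[0.59196491 0.23039598 0.15761191] [-4.00659273e-03 -3.14121146e+00  2.55294238e-03] 0.05108807490596448
post (144, [502.6, 235.8, 6.7, 503.2, 235.9, 31.3])
pins (301, [591.4, 333.5, 35.9, 572.5, 316.0, 31.0])
tube (576, [498.3, 329.2, 21.2, 498.6, 330.5, 26.3])
wall (843, [591.4, 241.5, 41.8, 579.5, 245.6, 15.6])
tray (25601, [546.9, 284.8, 136.9, 534.4, 285.8, 10.9])
```

View pics/w2.png

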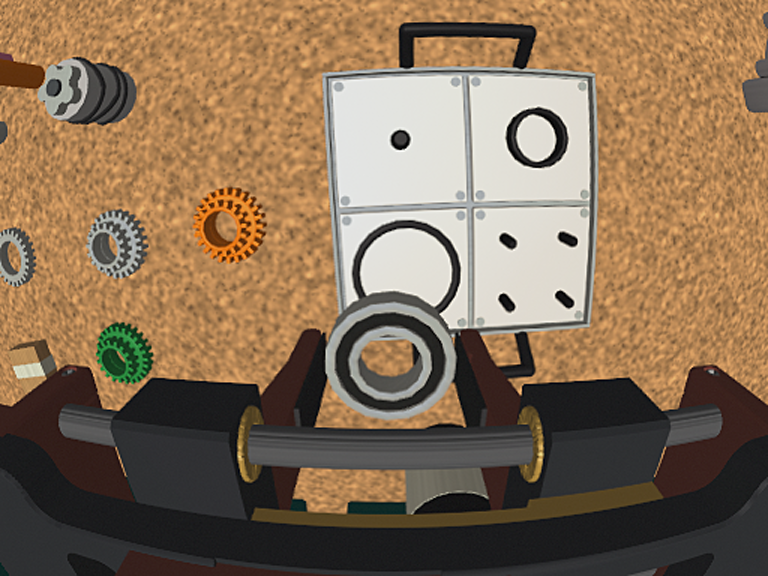

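The wrist view shows the bearing held level (390,355), with its seal visible. The ring nest is at (405,270), the post at (400,140), the tube at (537,138) and the pins around (537,270).

Emit:
{"fn": "send_rows", "kwargs": {"targets": [[[0, 0, 0], [-3.5, 9.5, 30], 0.6], [[0, 0, 0], [0, 0, 40], 0.6], [[0, 0, 0], [0, 0, 40], 0.6], [[0, 0, 0], [0, 0, 20], 0.6], [[0, 0, 0], [0, 0, 0], 0.6], [[0, 0, 0], [0, 0, 0], 0.6]]}}

```text
time_s: 8.65
tcp_pos: [0.5962, 0.2406, 0.0285]
tool_rot: [0.004, 3.141, -0.001]
contact_force: [0.5, 0.2, -0.8]
gripper_width: 0.0513
grip_force: 30.0
```

Emit:
{"fn": "send_rows", "kwargs": {"targets": [[[0, 0, 0], [0, 0, 4], 0.6], [[0, 0, 0], [0, 0, 3], 0.6], [[0, 0, 0], [0, 0, 0], 0.6], [[0, 0, 0], [0, 0, 0], 0.6]]}}

```text
time_s: 9.05
tcp_pos: [0.5956, 0.2429, 0.0212]
tool_rot: [-0.0, 3.141, 0.001]
contact_force: [0.9, -0.0, -1.1]
gripper_width: 0.0511
grip_force: 30.0
```

Emit:
{"fn": "send_rows", "kwargs": {"targets": [[[0, 0, 0], [0, 0, 1.5], 0.6], [[0, 0, 0], [0, 0, 0], 0.6], [[0, 0, 0], [0, 0, 0], 0.6]]}}

```text
time_s: 9.35
tcp_pos: [0.5954, 0.2427, 0.0192]
tool_rot: [0.0, -3.142, 0.0]
contact_force: [0.1, -0.5, -1.3]
gripper_width: 0.0508
grip_force: 30.0
```

Emit:
{"fn": "send_rows", "kwargs": {"targets": [[[0, 0, 0], [0, 0, 1], 0.6], [[0, 0, 0], [0, 0, 0], 0.6], [[0, 0, 0], [0, 0, 0], 0.6]]}}

```text
time_s: 9.65
tcp_pos: [0.5956, 0.2427, 0.0187]
tool_rot: [-0.0, 3.141, 0.001]
contact_force: [-2.4, -0.9, 5.0]
gripper_width: 0.0508
grip_force: 30.0
```

Emit:
{"fn": "send_rows", "kwargs": {"targets": [[[0, 0, 0], [0, 0, 0], 0.3], [[0, 0, 0], [0, 0, 0], 0.25], [[0, 0, 0], [0, 0, 0], 0.25], [[0, 0, 0], [0, 0, -20], 0.25], [[0, 0, 0], [0, 0, -40], 0.25], [[0, 0, 0], [0, 0, -40], 0], [[0, 0, 0], [0, -20, -40], 0], [[0, 0, 0], [6, -50, 0], 0], [[0, 0, 0], [6, -50, 0], 0], [[0, 0, 0], [6, -50, 0], 0]]}}

```text
time_s: 10.65
tcp_pos: [0.5773, 0.0723, 0.1586]
tool_rot: [-0.002, 3.141, 0.0]
contact_force: [0.2, -0.1, 0.1]
gripper_width: 0.0879
grip_force: 0.0
```

Emit:
{"fn": "send_rows", "kwargs": {"targets": [[[0, 0, 0], [6, -45, 0], 0], [[0, 0, 0], [0, -15, 0], 0], [[0, 0, 0], [0, 0, 0], 0], [[0, 0, 0], [0, 0, 0], 0]]}}

```text
time_s: 11.05
tcp_pos: [0.572, 0.0155, 0.1581]
tool_rot: [-0.002, 3.141, 0.001]
contact_force: [0.1, 0.8, 0.2]
gripper_width: 0.0881
grip_force: 0.0
```

```bash
python3 - <<'E'
from h import *
s=bot.snapshot("wrist");save(s,"w3");o=bot.observe();print(o["tcp_pos"],o["tool_rot"],o["gripper_width"])
P=wcloud(s)
for k,c,r,a,b in(("gearup",(.571,.008),.04,.0215,.04),("gearlow",(.571,.008),.045,.009,.04),("drum",(.452,.01),.04,.06,.1),("pin",(.458,-.137),.025,.05,.08),("bearing",(.596,.242),.031,.021,.035)):print(k,top(P,c,r,a,b))
E
```

```text
[0.57200708 0.01628104 0.15799779] [ 4.68519155e-03 -3.14154875e+00 -1.54244429e-03] 0.08778282689557311
gearup (536, [571.3, 5.8, 20.1, 571.7, 5.4, 25.4])
gearlow (1439, [571.3, 5.9, 28.1, 567.4, 6.2, 13.6])
drum (2024, [450.3, 7.8, 23.0, 453.0, 8.5, 75.1])
pin (350, [457.8, -139.3, 11.3, 458.2, -137.5, 58.9])
bearing (891, [597.3, 239.8, 26.5, 595.9, 237.0, 25.4])
```

View pics/w3.png

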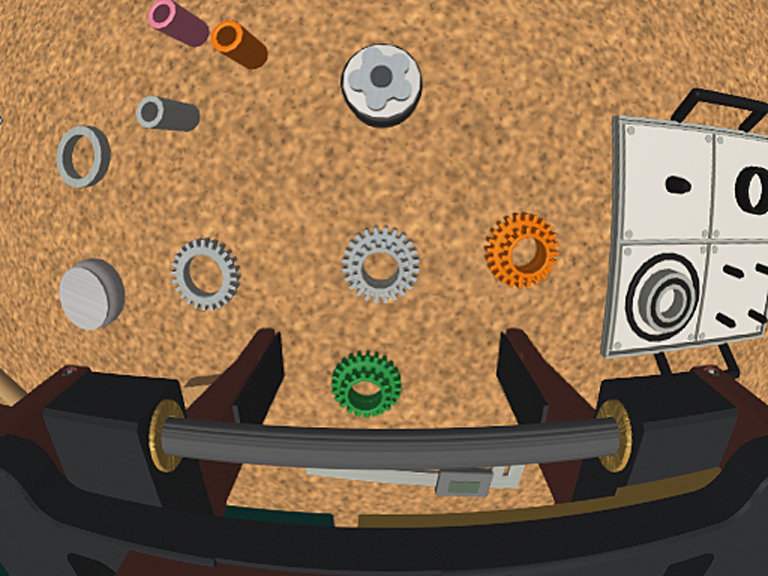

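The bearing lies inside the ring at (665,298). The steel two-step gear is at (380,265), between the orange gear (522,250) and the green gear (366,383).

Emit:
{"fn": "send_rows", "kwargs": {"targets": [[[0, 0, 0], [1, -10.2, 40], 0.1], [[0, 0, 0], [0, 0, 40], 0.2], [[0, 0, 0], [0, 0, 40], 0.2], [[0, 0, 0], [0, 0, 17], 0.2], [[0, 0, 0], [0, 0, 0], 0.2], [[0, 0, 0], [0, 0, 0], 0.2]]}}

```text
time_s: 11.7
tcp_pos: [0.5711, 0.0052, 0.0213]
tool_rot: [0.004, -3.141, -0.001]
contact_force: [-0.2, -0.3, 0.0]
gripper_width: 0.07
grip_force: 0.0
```

Emit:
{"fn": "send_rows", "kwargs": {"targets": [[[0, 0, 0], [0, 0, 5.5], 0.2], [[0, 0, 0], [0, 0, 0], 0.2], [[0, 0, 0], [0, 0, 0], 0.75], [[0, 0, 0], [0, 0, 0], 0.75], [[0, 0, 0], [0, 0, 0], 0.75], [[0, 0, 0], [0, 0, 0], 0.75], [[0, 0, 0], [0, 0, 0], 0.75]]}}

```text
time_s: 12.4
tcp_pos: [0.5709, 0.0043, 0.0161]
tool_rot: [-0.001, 3.141, 0.002]
contact_force: [-0.9, 2.1, 3.9]
gripper_width: 0.0392
grip_force: 30.0
```

Emit:
{"fn": "send_rows", "kwargs": {"targets": [[[0, 0, 0], [0, 0, -20], 0.75], [[0, 0, 0], [0, 0, -40], 0.75], [[0, 0, 0], [0, 0, -40], 0.75], [[0, 0, 0], [0, 10, -40], 0.75], [[0, 0, 0], [10, 40, 0], 0.75], [[0, 0, 0], [15, 45, 0], 0.75], [[0, 0, 0], [15, 45, 0], 0.75], [[0, 0, 0], [15, 45, 0], 0.75], [[0, 0, 0], [13, 30, 0], 0.75], [[0, 0, 0], [0, 10, 0], 0.75]]}}

```text
time_s: 13.4
tcp_pos: [0.4998, 0.2326, 0.1549]
tool_rot: [0.01, -3.139, -0.001]
contact_force: [-0.7, -1.0, -3.0]
gripper_width: 0.0393
grip_force: 30.0
```

Emit:
{"fn": "send_rows", "kwargs": {"targets": [[[0, 0, 0], [0, 0, 0], 0.75], [[0, 0, 0], [0, 0, 0], 0.75]]}}

```text
time_s: 13.6
tcp_pos: [0.503, 0.2267, 0.1555]
tool_rot: [0.003, 3.142, -0.002]
contact_force: [-0.5, -0.6, -3.4]
gripper_width: 0.0393
grip_force: 30.0
```

```bash
python3 - <<'E'
from h import *
s=bot.snapshot("wrist");save(s,"w4");o=bot.observe();print(o["tcp_pos"],o["tool_rot"],o["gripper_width"])
P=wcloud(s)
for k,c,r,a,b in(("post",(.503,.236),.03,.018,.05),("pins",(.592,.334),.044,.018,.05),("tube",(.498,.330),.035,.018,.05),("bearing",(.596,.242),.031,.021,.035),("held",o["tcp_pos"][:2],.045,.12,.19)):print(k,top(P,c,r,a,b))
E
```

```text
[0.50317423 0.22625445 0.15560356] [ 4.29477965e-03  3.14152789e+00 -1.94993640e-03] 0.039218547097191164
post (141, [502.0, 235.6, 6.5, 500.2, 235.4, 29.8])
pins (143, [568.3, 332.4, 25.9, 567.5, 313.6, 30.2])
tube (573, [498.0, 329.6, 21.2, 498.1, 328.2, 26.2])
bearing (426, [597.4, 239.8, 25.7, 610.9, 245.5, 25.4])
held (5959, [501.2, 224.6, 30.4, 493.1, 224.6, 161.3])
```

Emit:
{"fn": "send_rows", "kwargs": {"targets": [[[0, 0, 0], [1, 9.3, 10], 0.75], [[0, 0, 0], [0, 0, 20], 0.75], [[0, 0, 0], [0, 0, 20], 0.75], [[0, 0, 0], [0, 0, 20], 0.75], [[0, 0, 0], [0, 0, 0], 0.75], [[0, 0, 0], [0, 0, 0], 0.75]]}}

```text
time_s: 14.25
tcp_pos: [0.5017, 0.2372, 0.0855]
tool_rot: [-0.002, -3.141, 0.001]
contact_force: [0.4, -0.3, -2.8]
gripper_width: 0.0392
grip_force: 30.0
```

Emit:
{"fn": "send_rows", "kwargs": {"targets": [[[0, 0, 0], [-0.5, -1.3, 20], 0.75], [[0, 0, 0], [0, 0, 20], 0.75], [[0, 0, 0], [0, 0, 14], 0.75], [[0, 0, 0], [0, 0, 0], 0.75], [[0, 0, 0], [0, 0, 2], 0.75], [[0, 0, 0], [0, 0, 0], 0.75], [[0, 0, 0], [0, 0, 0], 0.75]]}}

```text
time_s: 14.95
tcp_pos: [0.5026, 0.2368, 0.0305]
tool_rot: [-0.0, 3.14, 0.001]
contact_force: [0.2, 0.5, -2.7]
gripper_width: 0.0393
grip_force: 30.0
```

Emit:
{"fn": "send_rows", "kwargs": {"targets": [[[0, 0, 0], [0, 0, 2], 0.75], [[0, 0, 0], [0, 0, 0], 0.75], [[0, 0, 0], [0, 0, 1], 0.75], [[0, 0, 0], [0, 0, 0], 0.75], [[0, 0, 0], [0, 0, 0], 0.75]]}}

```text
time_s: 15.45
tcp_pos: [0.5022, 0.2366, 0.027]
tool_rot: [-0.0, 3.142, 0.001]
contact_force: [-2.2, -0.3, 2.9]
gripper_width: 0.0393
grip_force: 30.0
```

Emit:
{"fn": "send_rows", "kwargs": {"targets": [[[0, 0, 0], [0, 0, 0], 0.4], [[0, 0, 0], [0, 0, 0], 0.35], [[0, 0, 0], [0, 0, 0], 0.35], [[0, 0, 0], [0, 0, -20], 0.35], [[0, 0, 0], [0, 0, -40], 0.35], [[0, 0, 0], [0, 0, -40], 0.2], [[0, 0, 0], [0, 0, -45], 0], [[0, 0, 0], [10, -40, 0], 0], [[0, 0, 0], [10, -45, 0], 0], [[0, 0, 0], [10, -45, 0], 0]]}}

```text
time_s: 16.45
tcp_pos: [0.4718, 0.1055, 0.1721]
tool_rot: [-0.002, 3.14, 0.001]
contact_force: [0.5, -0.4, -0.0]
gripper_width: 0.0874
grip_force: 0.0
```

Emit:
{"fn": "send_rows", "kwargs": {"targets": [[[0, 0, 0], [10, -45, 0], 0], [[0, 0, 0], [10, -45, 0], 0], [[0, 0, 0], [2, -9, 0], 0], [[0, 0, 0], [0, 0, 0], 0], [[0, 0, 0], [0, 0, 0], 0]]}}

```text
time_s: 16.95
tcp_pos: [0.4506, 0.0087, 0.1719]
tool_rot: [-0.002, 3.141, 0.001]
contact_force: [0.9, 1.2, -0.7]
gripper_width: 0.0878
grip_force: 0.0
```

```bash
python3 - <<'E'
from h import *
s=bot.snapshot("wrist");save(s,"w5");o=bot.observe();print(o["tcp_pos"],o["tool_rot"],o["gripper_width"])
P=wcloud(s)
for k,c,r,a,b in(("drum",(.45,.008),.04,.06,.1),("drumtop",(.45,.008),.04,.07,.1),("pin",(.458,-.138),.025,.05,.08),("gear",(.503,.236),.04,.028,.05)):print(k,top(P,c,r,a,b))
E
```

```text
[0.45070758 0.00911358 0.17177681] [-3.52557349e-03  3.14116678e+00  3.55080777e-04] 0.08767929277620841
drum (1721, [449.7, 7.4, 23.0, 447.1, 7.5, 75.0])
drumtop (985, [450.8, 7.7, 18.5, 449.7, 7.5, 75.9])
pin (302, [457.2, -139.2, 11.3, 457.2, -137.8, 58.9])
gear (525, [503.0, 233.9, 20.5, 501.8, 232.8, 35.2])
```

View pics/w5.png

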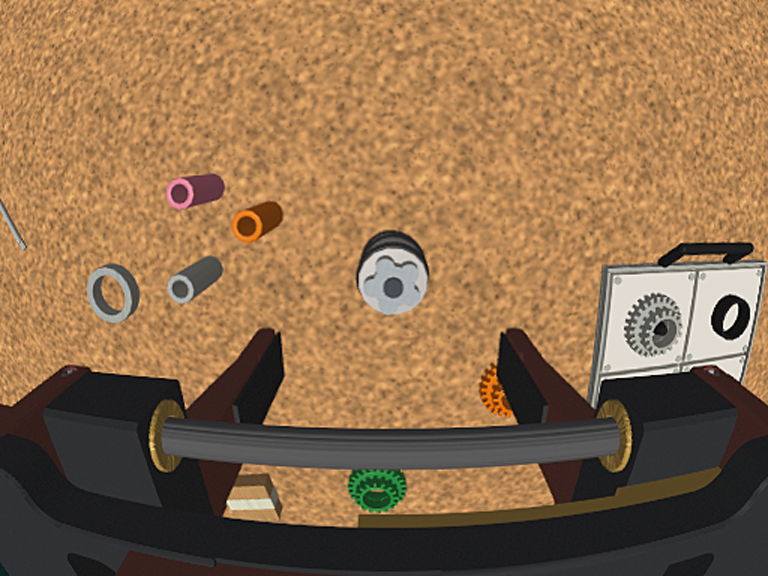

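The gear is on its post at (655,325) and the drum is right below the gripper at (392,275).

Emit:
{"fn": "send_rows", "kwargs": {"targets": [[[0, 0, 0], [0, -1.4, 20], 0], [[0, 0, 0], [0, 0, 40], 0], [[0, 0, 0], [0, 0, 40], 0], [[0, 0, 0], [0, 0, 30], 0], [[0, 0, 0], [0, 0, 4], 0], [[0, 0, 0], [0, 0, 0], 0], [[0, 0, 0], [0, 0, 0], 0.75], [[0, 0, 0], [0, 0, 0], 0.75], [[0, 0, 0], [0, 0, 0], 0.75], [[0, 0, 0], [0, 0, 0], 0.75]]}}

```text
time_s: 18.0
tcp_pos: [0.4506, 0.0064, 0.0385]
tool_rot: [-0.0, 3.14, 0.001]
contact_force: [-0.7, 0.0, -0.3]
gripper_width: 0.0594
grip_force: 0.0
```

Emit:
{"fn": "send_rows", "kwargs": {"targets": [[[0, 0, 0], [0, 0, 0], 0.75], [[0, 0, 0], [0, 0, 0], 0.75], [[0, 0, 0], [0, 0, 0], 0.75]]}}

```text
time_s: 18.3
tcp_pos: [0.4503, 0.0067, 0.038]
tool_rot: [-0.001, 3.141, 0.001]
contact_force: [0.1, 2.9, 4.9]
gripper_width: 0.0428
grip_force: 30.0
```

Emit:
{"fn": "send_rows", "kwargs": {"targets": [[[0, 0, 0], [0, 0, -20], 0.75], [[0, 0, 0], [0, 0, -40], 0.75], [[0, 0, 0], [0, 0, -40], 0.75], [[0, 0, 0], [0, 10, -25], 0.75], [[0, 0, 0], [-10, 30, 0], 0.75], [[0, 0, 0], [-20, 40, 0], 0.75], [[0, 0, 0], [-20, 40, 0], 0.75], [[0, 0, 0], [-20, 40, 0], 0.75], [[0, 0, 0], [-20, 40, 0], 0.75], [[0, 0, 0], [-20, 40, 0], 0.75]]}}

```text
time_s: 19.3
tcp_pos: [0.56, 0.2473, 0.1618]
tool_rot: [-0.0, -3.14, 0.002]
contact_force: [1.1, -0.8, -2.1]
gripper_width: 0.0425
grip_force: 30.0
```

Emit:
{"fn": "send_rows", "kwargs": {"targets": [[[0, 0, 0], [-20, 40, 0], 0.75], [[0, 0, 0], [-15, 30, 0], 0.75], [[0, 0, 0], [0, 17, 0], 0.75], [[0, 0, 0], [0, 0, 0], 0.75], [[0, 0, 0], [0, 0, 0], 0.75], [[0, 0, 0], [0, 0, 0], 0.75]]}}

```text
time_s: 19.9
tcp_pos: [0.5949, 0.3303, 0.1628]
tool_rot: [-0.004, -3.141, 0.002]
contact_force: [-0.9, 0.7, -3.0]
gripper_width: 0.0425
grip_force: 30.0
```

```bash
python3 - <<'E'
from h import *
s=bot.snapshot("wrist");save(s,"w6");o=bot.observe();print(o["tcp_pos"],o["tool_rot"],o["gripper_width"])
P=wcloud(s)
for k,c,r,a,b in(("gear",(.503,.236),.04,.028,.05),("pins",(.592,.334),.044,.018,.05),("tube",(.498,.330),.035,.018,.05),("bearing",(.596,.242),.031,.021,.035),("held",o["tcp_pos"][:2],.045,.115,.24)):print(k,top(P,c,r,a,b))
for n in("scene","side"):
    t=bot.snapshot(n);Q=cloud(t);print(n,"drum",top(Q,o["tcp_pos"][:2],.026,.115,.2)); save(t,n+"6")
E
```

```text
[0.59501499 0.33062839 0.16297365] [-4.28413436e-03 -3.14127635e+00  1.21886464e-03] 0.04255718875396653
gear (749, [502.8, 234.8, 20.4, 503.2, 236.2, 35.9])
pins (194, [591.3, 334.2, 35.8, 569.7, 354.9, 32.4])
tube (499, [498.0, 329.8, 21.2, 497.3, 329.4, 26.7])
bearing (1348, [597.1, 240.6, 26.0, 596.1, 241.5, 25.3])
held (10588, [584.5, 328.0, 32.9, 584.6, 328.2, 196.7])
scene drum (829, [598.2, 330.7, 24.7, 612.7, 335.4, 173.0])
side drum (321, [592.7, 329.0, 23.8, 583.1, 315.5, 154.5])
```

View pics/w6.png

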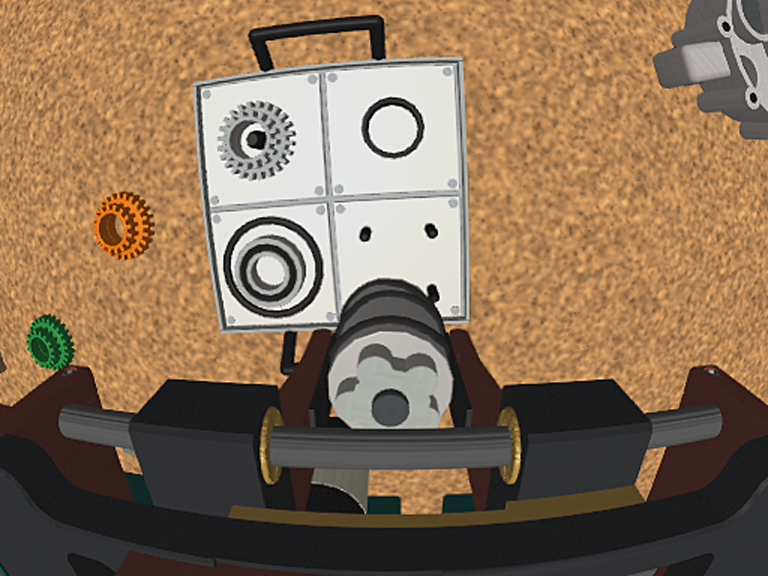

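The drum is held upright over the pins, two of which show at (365,233) and (432,230). The gear and bearing sit as placed.

Emit:
{"fn": "send_rows", "kwargs": {"targets": [[[0, 0, 0], [3, 3.4, 10], 0.75], [[0, 0, 0], [0, 0, 30], 0.75], [[0, 0, 0], [0, 0, 30], 0.75], [[0, 0, 0], [0, 0, 0], 0.75], [[0, 0, 0], [0, 0, 0], 0.75], [[0, 0, 0], [0, 0, 0], 0.75]]}}

```text
time_s: 20.65
tcp_pos: [0.5932, 0.3368, 0.0944]
tool_rot: [0.0, 3.139, 0.002]
contact_force: [0.5, -0.4, -2.3]
gripper_width: 0.0422
grip_force: 30.0
```

Emit:
{"fn": "send_rows", "kwargs": {"targets": [[[0, 0, 0], [1.4, -2.5, 4], 0.75], [[0, 0, 0], [0, 0, 10], 0.75], [[0, 0, 0], [0, 0, 15], 0.75], [[0, 0, 0], [0, 0, 10], 0.75], [[0, 0, 0], [0, 0, 3], 0.75], [[0, 0, 0], [0, 0, 0], 0.75], [[0, 0, 0], [0, 0, 0], 0.75]]}}

```text
time_s: 21.35
tcp_pos: [0.5909, 0.334, 0.0505]
tool_rot: [0.0, 3.141, -0.0]
contact_force: [0.2, -0.2, -2.4]
gripper_width: 0.0425
grip_force: 30.0
```

Emit:
{"fn": "send_rows", "kwargs": {"targets": [[[0, 0, 0], [0, 0, 1.5], 0.75], [[0, 0, 0], [0, 0, 0], 0.75], [[0, 0, 0], [0, 0, 0], 0.75]]}}

```text
time_s: 21.65
tcp_pos: [0.5907, 0.3341, 0.0493]
tool_rot: [-0.0, 3.142, 0.0]
contact_force: [0.3, 1.0, -3.7]
gripper_width: 0.0425
grip_force: 30.0
```

Emit:
{"fn": "send_rows", "kwargs": {"targets": [[[0, 0, 0], [0, 0, 1], 0.75], [[0, 0, 0], [0, 0, 0], 0.75], [[0, 0, 0], [0, 0, 0], 0.75]]}}

```text
time_s: 21.95
tcp_pos: [0.5908, 0.3341, 0.0491]
tool_rot: [-0.0, 3.141, 0.001]
contact_force: [-1.9, -1.3, 3.7]
gripper_width: 0.0429
grip_force: 30.0
```

Emit:
{"fn": "send_rows", "kwargs": {"targets": [[[0, 0, 0], [0, 0, 0], 0.4], [[0, 0, 0], [0, 0, 0], 0.3], [[0, 0, 0], [0, 0, 0], 0.3], [[0, 0, 0], [0, 0, -20], 0.3], [[0, 0, 0], [0, 0, -40], 0.3], [[0, 0, 0], [0, 0, -45], 0.3], [[0, 0, 0], [0, -20, -15], 0.3], [[0, 0, 0], [12, -45, 0], 0.3], [[0, 0, 0], [12, -45, 0], 0.3], [[0, 0, 0], [12, -45, 0], 0.3]]}}

```text
time_s: 22.95
tcp_pos: [0.5543, 0.1775, 0.1684]
tool_rot: [-0.001, 3.141, 0.0]
contact_force: [0.5, -1.2, 0.7]
gripper_width: 0.0615
grip_force: 0.0
```

Emit:
{"fn": "send_rows", "kwargs": {"targets": [[[0, 0, 0], [12, -45, 0], 0.3], [[0, 0, 0], [12, -45, 0], 0.3], [[0, 0, 0], [12, -45, 0], 0.3], [[0, 0, 0], [12, -45, 0], 0.3], [[0, 0, 0], [12, -45, 0], 0.3], [[0, 0, 0], [12, -45, 0], 0.3], [[0, 0, 0], [12, -40, 0], 0.3], [[0, 0, 0], [12, -8, 0], 0.3], [[0, 0, 0], [0, 0, 0], 0.3], [[0, 0, 0], [0, 0, 0], 0.3]]}}

```text
time_s: 23.95
tcp_pos: [0.4592, -0.1377, 0.1682]
tool_rot: [-0.002, 3.141, 0.001]
contact_force: [0.1, 0.5, -0.3]
gripper_width: 0.0616
grip_force: 0.0
```

```bash
python3 - <<'E'
from h import *
s=bot.snapshot("wrist");save(s,"w7");o=bot.observe();print(o["tcp_pos"],o["tool_rot"],o["gripper_width"])
P=wcloud(s)
for k,c,r,a,b in(("pin",(.457,-.139),.025,.05,.08),("orange",(.416,-.087),.025,.05,.08),("pink",(.394,-.131),.025,.05,.08)):print(k,top(P,c,r,a,b))
t=bot.snapshot("scene");cv2.imwrite("pics/tray7.png",cv2.resize(t["pixels"][190:330,270:430,::-1],None,fx=4,fy=4,interpolation=cv2.INTER_CUBIC))
E
```

```text
[ 0.45963805 -0.13725157  0.16825435] [-4.10178514e-03  3.14111431e+00  8.90715618e-04] 0.061218625777069775
pin (329, [457.3, -140.0, 10.9, 456.8, -139.7, 59.3])
orange (314, [415.6, -86.7, 11.0, 415.2, -86.5, 59.5])
pink (296, [391.8, -133.2, 11.0, 392.2, -133.3, 59.6])
```

View pics/w7.png

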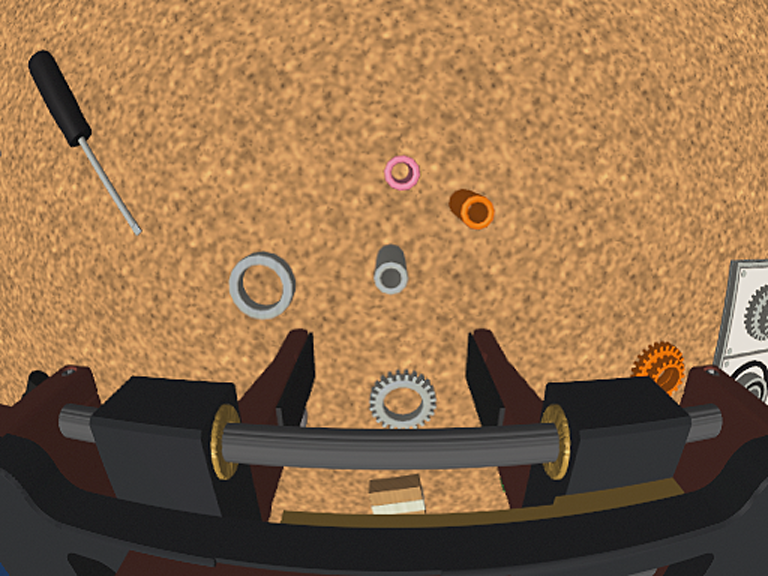

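View pics/tray7.png

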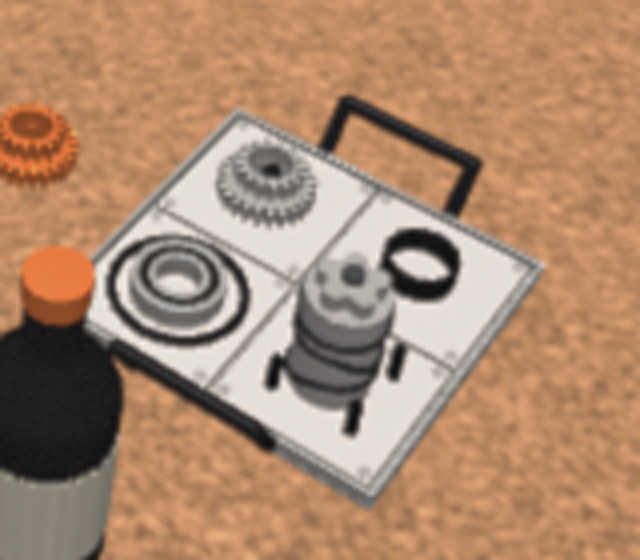

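The bearing, gear and drum are all seated in the tray crop. The grey pin stands under the gripper at (391,270), with the pink pin at (402,172) and the orange one at (475,210).

Emit:
{"fn": "send_rows", "kwargs": {"targets": [[[0, 0, 0], [2, -2.3, 20], 0.3], [[0, 0, 0], [0, 0, 40], 0.3], [[0, 0, 0], [0, 0, 40], 0.3], [[0, 0, 0], [0, 0, 28], 0.3], [[0, 0, 0], [0, 0, 4], 0.3], [[0, 0, 0], [0, 0, 0], 0.3], [[0, 0, 0], [0, 0, 0], 0.9], [[0, 0, 0], [0, 0, 0], 0.9], [[0, 0, 0], [0, 0, 0], 0.9], [[0, 0, 0], [0, 0, 0], 0.9]]}}

```text
time_s: 25.05
tcp_pos: [0.4573, -0.1412, 0.037]
tool_rot: [-0.0, 3.14, 0.0]
contact_force: [0.6, -0.4, 0.1]
gripper_width: 0.0332
grip_force: 0.0
```

Emit:
{"fn": "send_rows", "kwargs": {"targets": [[[0, 0, 0], [0, 0, 0], 0.9], [[0, 0, 0], [0, 0, 0], 0.9], [[0, 0, 0], [0, 0, 0], 0.9]]}}

```text
time_s: 25.35
tcp_pos: [0.457, -0.1411, 0.0365]
tool_rot: [-0.0, 3.141, 0.001]
contact_force: [-0.0, 1.8, 4.8]
gripper_width: 0.0215
grip_force: 29.7
```

Emit:
{"fn": "send_rows", "kwargs": {"targets": [[[0, 0, 0], [0, 0, -20], 0.9], [[0, 0, 0], [0, 0, -40], 0.9], [[0, 0, 0], [0, 0, -40], 0.9], [[0, 0, 0], [0, 20, -28], 0.9], [[0, 0, 0], [-4, 40, 0], 0.9], [[0, 0, 0], [-4, 45, 0], 0.9], [[0, 0, 0], [-4, 45, 0], 0.9], [[0, 0, 0], [-4, 45, 0], 0.9], [[0, 0, 0], [-4, 45, 0], 0.9], [[0, 0, 0], [-4, 45, 0], 0.9]]}}

```text
time_s: 26.35
tcp_pos: [0.4803, 0.1453, 0.1641]
tool_rot: [-0.0, -3.141, 0.0]
contact_force: [0.4, -0.5, -0.6]
gripper_width: 0.0211
grip_force: 29.7
```

Emit:
{"fn": "send_rows", "kwargs": {"targets": [[[0, 0, 0], [-4, 45, 0], 0.9], [[0, 0, 0], [-4, 45, 0], 0.9], [[0, 0, 0], [-4, 45, 0], 0.9], [[0, 0, 0], [-4, 35, 0], 0.9], [[0, 0, 0], [0, 16, 0], 0.9], [[0, 0, 0], [0, 0, 0], 0.9], [[0, 0, 0], [0, 0, 0], 0.9], [[0, 0, 0], [0, 0, 0], 0.9]]}}

```text
time_s: 27.15
tcp_pos: [0.4971, 0.3268, 0.1643]
tool_rot: [-0.005, -3.141, 0.002]
contact_force: [-0.4, -0.3, -1.1]
gripper_width: 0.0217
grip_force: 29.7
```

```bash
python3 - <<'E'
from h import *
s=bot.snapshot("wrist");save(s,"w8");o=bot.observe();print(o["tcp_pos"],o["tool_rot"],o["gripper_width"])
P=wcloud(s)
for k,c,r,a,b in(("gear",(.503,.236),.04,.028,.05),("tube",(.498,.330),.035,.018,.05),("bearing",(.596,.242),.031,.021,.035),("drum",(.592,.334),.04,.06,.12),("held",o["tcp_pos"][:2],.03,.11,.24)):print(k,top(P,c,r,a,b))
E
```

```text
[0.49708254 0.32714607 0.16440475] [-5.13629148e-03 -3.14143011e+00  9.09195042e-04] 0.021367497150893106
gear (741, [502.6, 234.6, 20.5, 501.5, 236.4, 35.9])
tube (530, [497.6, 329.6, 20.9, 498.8, 329.8, 26.4])
bearing (423, [589.0, 241.7, 24.0, 581.1, 242.1, 25.3])
drum (597, [583.5, 326.0, 21.2, 580.1, 329.1, 81.4])
held (5087, [490.7, 324.8, 22.4, 488.1, 324.7, 187.4])
```

View pics/w8.png

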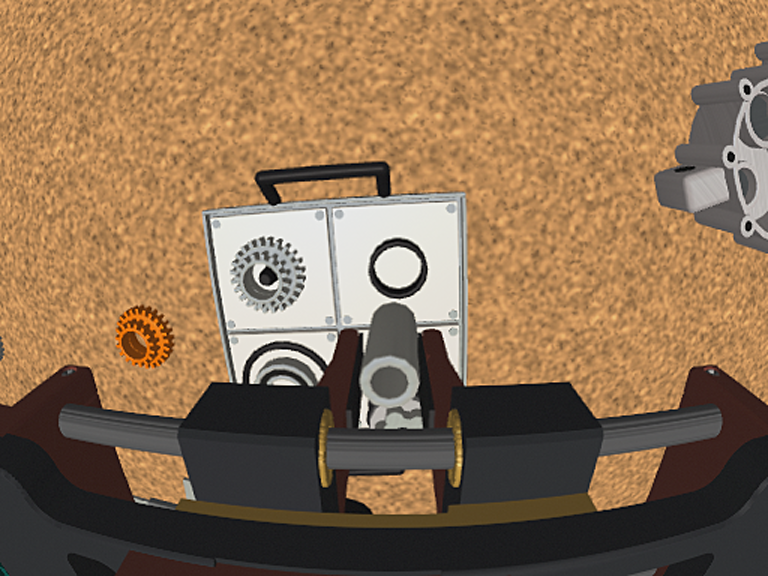

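The pin is held upright at (390,370), with the tube nest empty at (398,267).

Emit:
{"fn": "send_rows", "kwargs": {"targets": [[[0, 0, 0], [-1, 2, 10], 0.9], [[0, 0, 0], [0, 0, 30], 0.9], [[0, 0, 0], [0, 0, 30], 0.9], [[0, 0, 0], [0, 0, 0], 0.9], [[0, 0, 0], [0, 0, 0], 0.9], [[0, 0, 0], [0, 0, 0], 0.9]]}}

```text
time_s: 27.8
tcp_pos: [0.4988, 0.3319, 0.0956]
tool_rot: [0.001, 3.14, 0.002]
contact_force: [0.5, 0.0, -0.7]
gripper_width: 0.0216
grip_force: 29.7
```

Emit:
{"fn": "send_rows", "kwargs": {"targets": [[[0, 0, 0], [0.7, -2, 5], 0.9], [[0, 0, 0], [0, 0, 10], 0.9], [[0, 0, 0], [0, 0, 15], 0.9], [[0, 0, 0], [0, 0, 13], 0.9], [[0, 0, 0], [0, 0, 3], 0.9], [[0, 0, 0], [0, 0, 0], 0.9], [[0, 0, 0], [0, 0, 0], 0.9]]}}

```text
time_s: 28.5
tcp_pos: [0.4967, 0.3294, 0.0476]
tool_rot: [0.0, -3.141, 0.001]
contact_force: [0.6, -0.7, 0.1]
gripper_width: 0.0212
grip_force: 30.0
```

Emit:
{"fn": "send_rows", "kwargs": {"targets": [[[0, 0, 0], [0, 0, 1], 0.9], [[0, 0, 0], [0, 0, 0], 0.9], [[0, 0, 0], [0, 0, 0], 0.9]]}}

```text
time_s: 28.8
tcp_pos: [0.4969, 0.3296, 0.0471]
tool_rot: [-0.0, -3.142, 0.0]
contact_force: [-0.1, -0.2, -0.9]
gripper_width: 0.0215
grip_force: 30.0
```

Emit:
{"fn": "send_rows", "kwargs": {"targets": [[[0, 0, 0], [0, 0, 1], 0.9], [[0, 0, 0], [0, 0, 0], 0.9], [[0, 0, 0], [0, 0, 0], 0.9]]}}

```text
time_s: 29.1
tcp_pos: [0.4972, 0.3297, 0.047]
tool_rot: [0.0, 3.142, 0.001]
contact_force: [-3.0, -1.7, 7.3]
gripper_width: 0.0216
grip_force: 30.0
```

Contact. Now I'll release, retreat and check.

Emit:
{"fn": "send_rows", "kwargs": {"targets": [[[0, 0, 0], [0, 0, 0], 0.6], [[0, 0, 0], [0, 0, 0], 0.5], [[0, 0, 0], [0, 0, 0], 0.5], [[0, 0, 0], [0, 0, -20], 0.5], [[0, 0, 0], [0, 0, -40], 0.5], [[0, 0, 0], [0, 0, -45], 0.5], [[0, 0, 0], [0, 0, -45], 0.5], [[0, 0, 0], [10, -45, 0], 0.5], [[0, 0, 0], [10, -45, 0], 0.5], [[0, 0, 0], [10, -45, 0], 0.5]]}}

```text
time_s: 30.1
tcp_pos: [0.4666, 0.1934, 0.1965]
tool_rot: [-0.001, 3.141, 0.001]
contact_force: [0.4, -0.9, 1.3]
gripper_width: 0.0439
grip_force: 0.0
```

Emit:
{"fn": "send_rows", "kwargs": {"targets": [[[0, 0, 0], [0, -45, 0], 0.5], [[0, 0, 0], [0, -45, 0], 0.5], [[0, 0, 0], [0, 0, 0], 0.5], [[0, 0, 0], [0, 0, 0], 0.5]]}}

```text
time_s: 30.5
tcp_pos: [0.467, 0.1041, 0.1964]
tool_rot: [0.004, 3.141, 0.001]
contact_force: [0.4, 0.5, -0.2]
gripper_width: 0.0443
grip_force: 0.0
```

```bash
python3 - <<'E'
from h import *
s=bot.snapshot("wrist");P=wcloud(s);print(bot.observe()["tcp_pos"])
for k,c,r,a,b in(("gear",(.503,.236),.04,.028,.05),("pin",(.498,.330),.03,.06,.09),("bearing",(.596,.242),.031,.021,.035),("drum",(.592,.334),.04,.07,.12)):print(k,top(P,c,r,a,b))
a=s["pixels"];t=bot.snapshot("scene")["pixels"]
f=lambda i:cv2.resize(i,(400,350),interpolation=cv2.INTER_CUBIC)
cv2.imwrite("pics/f.png",np.hstack([f(a[100:380,230:]),f(t[190:330,270:430])])[:,:,::-1])
E
```

```text
[0.46710859 0.10533524 0.19631475]
gear (568, [502.8, 233.8, 20.4, 501.6, 233.9, 35.5])
pin (249, [497.9, 327.1, 11.1, 497.0, 324.7, 69.2])
bearing (111, [578.9, 239.7, 17.5, 574.8, 239.4, 24.9])
drum (292, [581.7, 332.0, 20.2, 575.6, 326.0, 76.7])
```

View pics/f.png

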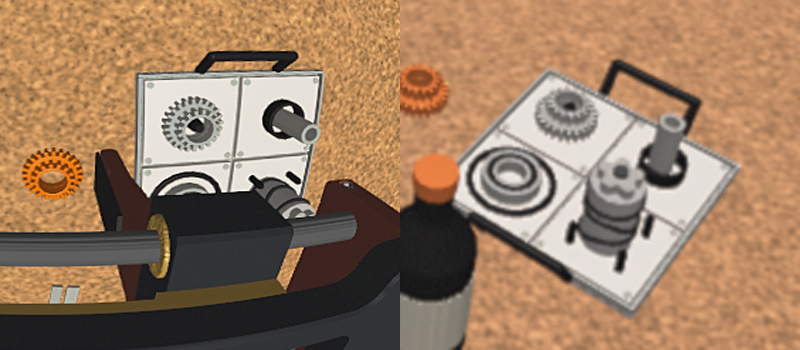

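All four parts show seated and upright. In the right-hand crop the gear is at (567,115), the bearing at (512,175), the drum at (612,205) and the pin at (665,150).

```bash
python3 -c "
from workcell import bot
print(bot.job_done())"
```

```text
the job is handed in; nothing more can be done
None
```

The bearing, two-step gear, shift drum and piston pin are seated in their nests in the order asked, the look-alikes were left alone, and the job was handed in at about 31 s of the 112 s allowed; the judge's verdict was not shown.

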